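# Stamp the carton at the parts-store counter

## Task

Two identical stamping stands stand on the parts-store counter, and only one has a carton lying under its stamp. Press that stand's black plunger head right down to its stop, hold it there for a moment so that the carton gets stamped, then let it spring fully back up and move clear. Do not press the plunger of the empty stand, and leave the carton where it lies.

Things in the scene. Friction and masses are not known exactly. Their poses are not given: they have to be found in the camera images.
- head_a (a point): Centre of the flat top of one stand's black mushroom-shaped plunger head: 38 mm across (flat top 34 mm), 20 mm thick, top 170 mm above the counter at rest. It slides straight down 20 mm to a hard stop on a steel collar (top then at 150 mm); its spring resists with 3 N at first, 8 N at the stop, and lifts it back when released. The point moves with the head; z is up.
- head_b (a point): The same point on the other, identical stand, with the same travel and spring. Each stand is a fixed grey steel C-frame (base 155 x 165 x 18 mm, arm 46 mm wide), yawed up to 26 degrees; nothing of it but the head is above 130 mm. One stand is left, one right of straight ahead; they may change places. One has the carton under its head, the other is empty.
- carton: White carton with a dark blue band, 70 x 120 x 47 mm, about 0.25 kg, loose on one stand's base, centre within 10 mm of straight under its head, long side sticking out either side of the arm. Origin: centre of its underside, 18 mm above the counter; x short side, y long side, z up. A like, unlisted carton waits on the counter just beyond the empty stand, not in it.
Mind the look-alikes: they are no part of the job. What is shaped like the carton but brown or pink is not meant.

How it is judged:
On the way:
1. the plunger head over the carton is pressed down to within 4 mm of its stop and held there for 0.2 s (distance of head_a from where it was at the start of the episode above 0.016 m and horizontal distance between carton and head_a below 0.03 m), for 0.2 s.
At the end, for the whole second after the job is handed in: Both plunger heads are up again, within 4 mm of where they rested, and the carton lies still within 15 mm of where it lay (distance of each of head_a, head_b from where it was at the start of the episode below 0.004 m and distance of carton from where it was at the start of the episode below 0.015 m and linear speed of carton below 0.02 m/s); the robot touches nothing.
It fails at once if the plunger of the empty stand is pressed by more than 6 mm (distance of head_b from where it was at the start of the episode above 0.006 m).
It fails at once if the carton is shifted by more than 15 mm (distance of carton from where it was at the start of the episode above 0.015 m).
It also fails if it takes over 32 s, if anything falls off the work surface, if the arm or the gripper's body presses on something with over 40 N, if the wrist force passes 120 N, or if a joint passes its speed limit or range.

## Robot

A 6-joint arm with a two-finger parallel gripper is mounted at the origin on the work surface. World frame = base frame: x ahead of the robot, y to its left, z up, the work surface at z = 0. Lengths are in m, angles in rad, forces in N, time in s.
With the tool pointing down it reaches from about 0.275 to 0.75 m from the base axis. Payload 10.2 kg.
Tool frame: the origin (TCP) lies on the centre line of the jaws, within the pads' length; the fingertips stand 11 mm ahead of it and the grasp point (between the pads) lies 8 mm behind it; z points along the fingers, y is the direction in which the jaws open and shut (so a half turn about z gives the same grasp; the last joint's range is limited). The gripper opens to 85 mm and grips with 20 to 120 N. Pads are 22 mm wide; open, the fingers measure 114 mm over their backs; the gripper's body (76 mm by 85 mm) begins 54 mm behind the grasp point. The pads swing forward as they close: fully open they stand 13 mm farther back than shut.
Start: joints at [1.098, 0.313, 1.498, -0, 1.331, -0.223], TCP at [0.13, 0.509, 0.242] pointing down, gripper open.
Joint ranges: [-2.94, 2.94], [-0.97, 2.17], [0.19, 2.56], [-1.23, 4.37], [0.02, 3.11], [-2.88, 2.88]. Speed limits (rad/s): [2.39, 2.39, 3.01, 3.14, 3.14, 3.14].

## Interface

Orientations are given as a rotation vector (axis times angle).
In Python, from station import env, cams, ticket gives the robot as it stands.
- The arm moves only by the tool move_arm, never from a script. Its argument "series" is a list of rows, each a list of 5 numbers: the closure, from 0 (fully open) to 1 (shut), then the shift along the world's x, y, z in m, then the turn about the world's z in degrees. In form: [[claw, dx, dy, dz, turn], ...]. A call has exactly 10 rows; each row shifts and turns the commanded pose from where the row before left it; what a row does not reach is not made up. A row lasts 1/8 s, in which the tool goes at most 62.5 mm and 10.7 degrees, less where a joint would pass 70% of its speed; a pose out of reach is approached as far as the arm can. A call with a gripper value outside its range is refused whole. The fingers move at their own pace and stop on an object; "newtons" is the grip in N (left out, the last holds). Time passes only in rows, so rows that do not move let the fingers close, or fill a call up. It gives the time, the measured TCP pose, the force and the opening at its end, in the units of the state.
- env.get_obs(): the state, without advancing time (a new reading comes with each control period).
- cams.capture(name): name is "scene" or "side" or "wrist"; returns a dict with "img" (400x640x3 uint8, red, green, blue), "intrinsics" (3x3 intrinsics, pixels), "pose" (4x4, takes a point from camera to world coordinates). Camera axes: x right, y up, looking along -z (the intrinsics and any distortion apply to the point x, -y, -z); pixel columns grow to the right and rows downward; lengths in m; the calibration is good to about 2 mm. A picture is of the moment at which its call begins. There is no depth.
- ticket.job_done(): hands the job in, once; it reports no verdict.
The state is a dict: "time": time; "q": joint angles; "dq": joint speeds; "tau": joint torques, N m; "ee_pos": TCP position; "eef_rot": TCP orientation; "wrist_force": force on the tool from outside, world axes, zero at the start; "ft_torque": the same for the moment, N m; "grip_width": opening from 0.0 (shut) to 1.0 (fully open).
Only numpy, scipy, OpenCV 4.12 (cv2) and the standard library are available. Lean on these libraries where they do the work, as an engineer would, in place of code of your own. Each camera call takes 0.05 s, during which the arm holds its last target.

## Working session

There is one attempt and no reset: what is moved stays moved. The work goes in short steps, Python scripts to look and compute and a tool call to move; the robot and the scene stay as the last step left them, time stands still between calls to the robot, and variables do not carry over. Pictures are saved under pics/ and viewed, and the job is handed in when it is done.

Besides the shell and the picture viewer there is one more tool, called after "Emit:" as a command line: name --pt "numbers of a row" for each row, then --argument value for the rest. move_arm: Moves the arm, as the interface text tells. Its arguments: {"type":"object","properties":{"series":{"type":"array"},"newtons":{"type":"number"}},"required":["series"]}

```bash
mkdir -p pics; python3 - <<'E'
from station import env,cams,ticket
import cv2,pickle
d={}
for n in ["scene","side","wrist"]:
    c=cams.capture(n); d[n]=c
    cv2.imwrite(f"pics/{n}0.png",c["img"][:,:,::-1])
    print(n,c["intrinsics"].round(1).tolist(),c["pose"].round(3).tolist(),[k for k in c])
pickle.dump(d,open("c0.pkl","wb"))
o=env.get_obs();print(o)
E
```

```text
scene [[376.8, 0.0, 322.7], [0.0, 376.8, 203.6], [0.0, 0.0, 1.0]] [[0.338, -0.585, 0.738, 1.209], [0.941, 0.202, -0.27, -0.25], [0.009, 0.786, 0.619, 0.647], [0.0, 0.0, 0.0, 1.0]] ['img', 'intrinsics', 'pose']
side [[403.0, 0.0, 318.3], [0.0, 403.0, 198.5], [0.0, 0.0, 1.0]] [[0.852, 0.376, -0.363, 0.259], [-0.523, 0.591, -0.615, -0.599], [-0.017, 0.714, 0.7, 0.784], [0.0, 0.0, 0.0, 1.0]] ['img', 'intrinsics', 'pose']
wrist [[315.0, 0.0, 315.1], [0.0, 315.0, 202.2], [0.0, 0.0, 1.0]] [[0.248, -0.927, -0.282, 0.058], [0.969, 0.237, 0.073, 0.527], [-0.001, -0.291, 0.957, 0.373], [0.0, 0.0, 0.0, 1.0]] ['img', 'intrinsics', 'pose']
{'time': 0.15, 'q': array([ 1.09761552e+00,  3.13304748e-01,  1.49824842e+00, -1.87943349e-05,
        1.33098900e+00, -2.23395209e-01]), 'dq': array([ 0.00105765, -0.00277291, -0.00212015,  0.00067782,  0.00025571,
       -0.0010462 ]), 'tau': array([ 1.78428061e-03, -4.12359917e+01, -2.59799051e+01, -1.89073703e-04,
        3.17786216e-03, -2.55779014e-05]), 'ee_pos': array([0.12970869, 0.50854102, 0.24188042]), 'eef_rot': array([-3.91297825e-01, -3.11681892e+00,  1.41158705e-03]), 'wrist_force': array([-1.07562694,  0.17291295, -0.23620134]), 'ft_torque': array([ 0.01168641, -0.00483796,  0.03284271]), 'grip_width': 1.004398793394139}
```

View pics/scene0.png

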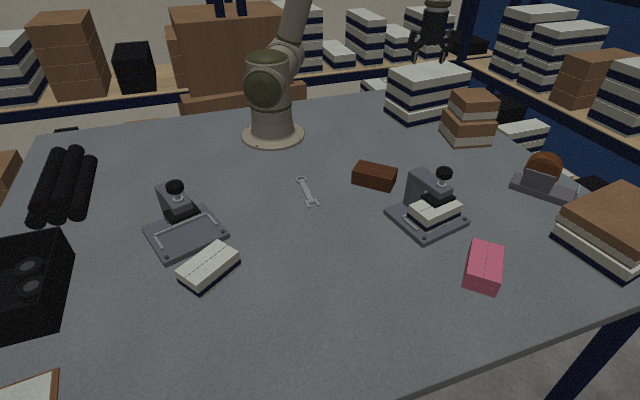

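View pics/side0.png

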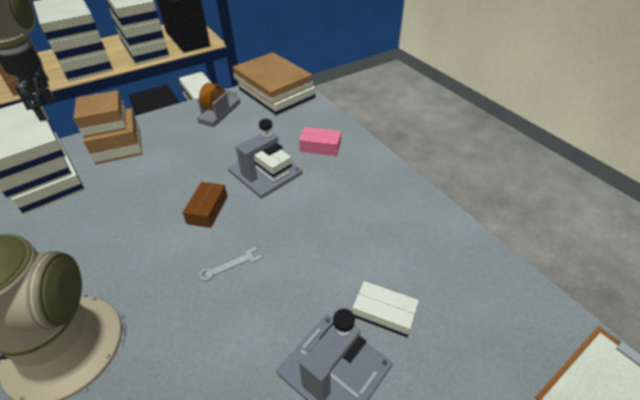

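Scene picture: there are two stands, with heads at about (444,173) and (175,187). The one at (444,173) has a white and blue carton on its base. The carton by the other stand, at (208,266), lies on the counter in front of its base. In the side view the heads are at (265,126) for the loaded stand and (344,320) for the empty one. I'll confirm this in an enlarged crop and measure.

```bash
cat > h.py <<'E'
import numpy as np
def ray(c,u,v):
    K=c["intrinsics"];P=c["pose"]
    d=np.array([(u-K[0,2])/K[0,0],-(v-K[1,2])/K[1,1],-1.]);d=P[:3,:3]@d
    return P[:3,3],d/np.linalg.norm(d)
def plane(c,u,v,z):
    o,d=ray(c,u,v);return o+d*(z-o[2])/d[2]
def proj(c,p):
    P=c["pose"];q=P[:3,:3].T@(np.array(p)-P[:3,3]);K=c["intrinsics"]
    return np.array([K[0,0]*q[0]/-q[2]+K[0,2],-K[1,1]*q[1]/-q[2]+K[1,2]])
def tri(c1,p1,c2,p2):
    o1,d1=ray(c1,*p1);o2,d2=ray(c2,*p2)
    s=np.linalg.lstsq(np.c_[d1,-d2],o2-o1,rcond=None)[0]
    a=o1+s[0]*d1;b=o2+s[1]*d2
    return (a+b)/2,np.linalg.norm(a-b)
E
python3 - <<'E'
import pickle,cv2,numpy as np
from h import *
d=pickle.load(open("c0.pkl","rb"))
rois={"scene":{"L":(430,160,458,190),"E":(160,174,190,202)},"side":{"L":(255,115,277,135),"E":(328,305,360,338)}}
cen={}
for n in rois:
    for k,(x0,y0,x1,y1) in rois[n].items():
        im=d[n]["img"][y0:y1,x0:x1]; m=(im.max(2)<48).astype(np.uint8)
        nn,l,s,c=cv2.connectedComponentsWithStats(m)
        i=1+np.argmax(s[1:,4]); cen[n,k]=c[i]+[x0,y0]
        x,y,w,h,a=s[i]; print(n,k,"bbox",x+x0,y+y0,w,h,a,cen[n,k].round(1))
for k in "LE":
    p,e=tri(d["scene"],cen["scene",k],d["side"],cen["side",k]);print(k,p.round(4),"gap",e.round(4))
    for n in rois: print("  plane z=.16",n,plane(d[n],*cen[n,k],.16).round(4))
S=d["scene"]["img"][:,:,::-1];Q=d["side"]["img"][:,:,::-1]
f=lambda im,x,y,w,h:cv2.resize(im[y:y+h,x:x+w],(380,285),interpolation=cv2.INTER_CUBIC)
cv2.imwrite("pics/crop.png",np.vstack([np.hstack([f(S,380,155,120,90),f(S,140,170,120,90)]),np.hstack([f(Q,215,105,100,75),f(Q,275,295,140,105)])]))
E
```

```text
scene L bbox 436 166 17 14 185 [443.9 172.7]
scene E bbox 166 180 18 15 219 [174.4 186.8]
side L bbox 260 120 11 10 91 [265.2 124.4]
side E bbox 333 310 22 21 345 [343.6 320. ]
L [0.6104 0.2719 0.1602] gap 0.0011
  plane z=.16 scene [0.6107 0.2714 0.16  ]
  plane z=.16 side [0.6107 0.2732 0.16  ]
E [ 0.4649 -0.3247  0.1603] gap 0.0015
  plane z=.16 scene [ 0.465  -0.3254  0.16  ]
  plane z=.16 side [ 0.4649 -0.3238  0.16  ]
```

View pics/crop.png

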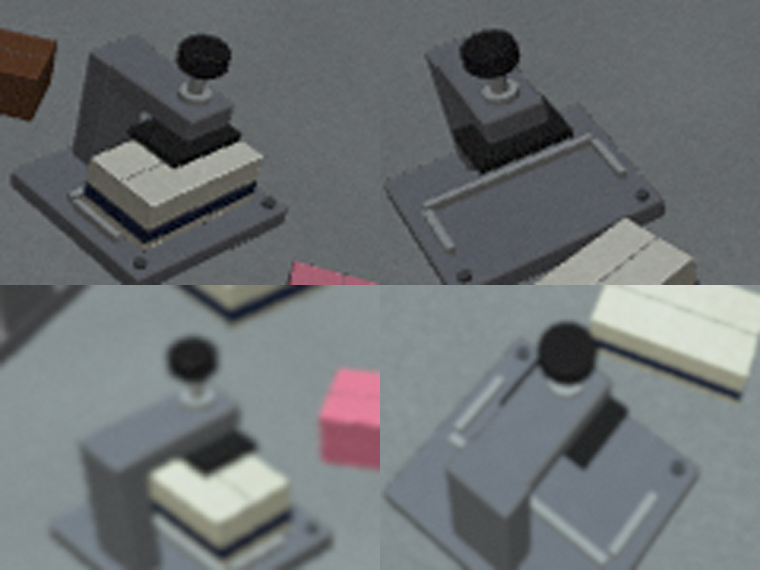

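View pics/wrist0.png

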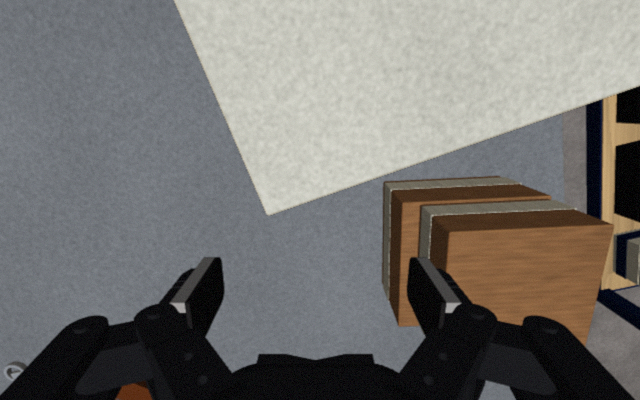

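The numbers hold together. Triangulation puts the head centres at z=0.160, which is exactly mid-head, with a ray gap of about 1 mm. The crop confirms that the loaded stand's head is at (0.610, 0.272), 0.67 m from the base and so within reach. The look-alike carton lies off the other stand's base. Next I'll shut the gripper and travel there above everything.

Emit:
move_arm --pt "1 0 0 0.02 0" --pt "1 0.03 -0.014 0.01 0" --pt "1 0.03 -0.015 0 0" --pt "1 0.03 -0.015 0 0" --pt "1 0.03 -0.015 0 0" --pt "1 0.03 -0.015 0 0" --pt "1 0.03 -0.015 0 0" --pt "1 0.03 -0.015 0 0" --pt "1 0.03 -0.015 0 0" --pt "1 0.03 -0.015 0 0" --newtons 60

```text
time: 1.4
ee_pos: [0.4007, 0.3741, 0.272]
eef_rot: [-0.391, -3.117, 0.0]
wrist_force: [0.3, 0.5, 0.6]
grip_width: -0.001
```

Emit:
move_arm --pt "1 0.03 -0.015 0 0" --pt "1 0.03 -0.015 0 0" --pt "1 0.03 -0.015 0 0" --pt "1 0.03 -0.015 0 0" --pt "1 0.03 -0.015 0 0" --pt "1 0.03 -0.015 0 0" --pt "1 0.03 -0.013 0 0" --pt "1 0 0 -0.02 0" --pt "1 0 0 -0.02 0" --pt "1 0 0 0 0"

```text
time: 2.65
ee_pos: [0.6093, 0.2715, 0.2305]
eef_rot: [-0.391, -3.114, 0.002]
wrist_force: [0.2, 0.0, 0.6]
grip_width: -0.0
```

```bash
python3 - <<'E'
from station import env,cams
import cv2,numpy as np
from h import *
o=[]
for n in ["scene","side"]:
    c=cams.capture(n)
    im=c["img"][:,:,::-1].copy()
    u,v=proj(c,[.61,.272,.17]).astype(int)
    t=proj(c,[.6093,.2715,.2195]);print(n,u,v,t.round(1))
    im=im[v-65:v+40,u-60:u+60]
    o.append(cv2.resize(im,None,fx=3.3,fy=3.3,interpolation=cv2.INTER_CUBIC))
cv2.imwrite("pics/above.png",np.hstack(o))
print(env.get_obs()["ee_pos"])
E
```

```text
scene 444 168 [449.  150.3]
side 264 121 [262.5 105.7]
[0.60993316 0.27179925 0.23298406]
```

View pics/above.png

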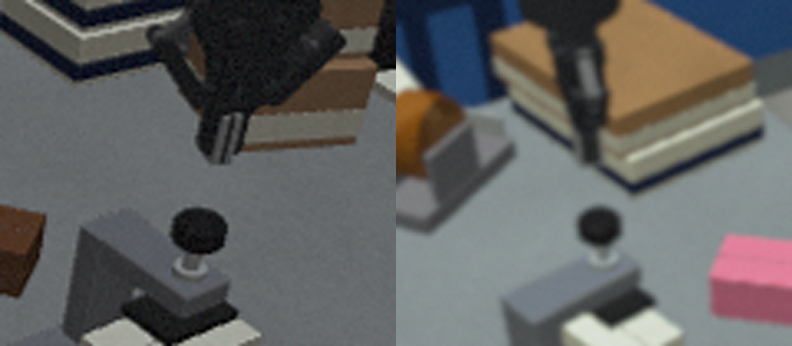

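The shut fingertips sit directly above the loaded head. In the scene view they're at about (450,151), against a predicted (449,150). I'll descend to just above contact, then go on slowly.

Emit:
move_arm --pt "1 0 0 -0.02 0" --pt "1 0 0 -0.015 0" --pt "1 0 0 -0.008 0" --pt "1 0 0 -0.005 0" --pt "1 0 0 -0.004 0" --pt "1 0 0 -0.003 0" --pt "1 0 0 -0.003 0" --pt "1 0 0 -0.003 0" --pt "1 0 0 0 0" --pt "1 0 0 0 0"

```text
time: 4.0
ee_pos: [0.61, 0.2718, 0.1717]
eef_rot: [0.391, 3.116, 0.0]
wrist_force: [-1.3, 0.0, 5.3]
grip_width: -0.001
```

The force is 5.3 N at about 9 mm of travel, which matches the spring. I'll go on to the stop in small steps.

Emit:
move_arm --pt "1 0 0 -0.003 0" --pt "1 0 0 -0.003 0" --pt "1 0 0 -0.002 0" --pt "1 0 0 -0.001 0" --pt "1 0 0 -0.001 0" --pt "1 0 0 0 0" --pt "1 0 0 0 0" --pt "1 0 0 0 0" --pt "1 0 0 0 0" --pt "1 0 0 0 0"

```text
time: 5.25
ee_pos: [0.61, 0.2718, 0.1621]
eef_rot: [0.391, 3.116, 0.001]
wrist_force: [-1.6, -0.1, 7.7]
grip_width: 0.003
```

Emit:
move_arm --pt "1 0 0 -0.0005 0" --pt "1 0 0 -0.0005 0" --pt "1 0 0 -0.0005 0" --pt "1 0 0 0 0" --pt "1 0 0 0 0" --pt "1 0 0 0 0" --pt "1 0 0 0 0" --pt "1 0 0 0 0" --pt "1 0 0 0 0" --pt "1 0 0 0 0"

```text
time: 6.5
ee_pos: [0.61, 0.2718, 0.1611]
eef_rot: [0.391, 3.116, 0.001]
wrist_force: [-3.3, -0.0, 10.2]
grip_width: -0.001
```

```bash
python3 - <<'E'
from station import env,cams
import cv2,numpy as np
from h import *
o=[]
for n in ["scene","side"]:
    c=cams.capture(n); im=c["img"][:,:,::-1]
    u,v=proj(c,[.61,.272,.17]).astype(int)
    o.append(cv2.resize(im[v-45:v+60,u-60:u+60],None,fx=3.3,fy=3.3,interpolation=cv2.INTER_CUBIC))
cv2.imwrite("pics/press.png",np.hstack(o))
q=env.get_obs();print(q["ee_pos"],q["wrist_force"])
E
```

```text
[0.61001291 0.27177639 0.16106681] [-2.91252826 -1.02135358 10.09363095]
```

View pics/press.png

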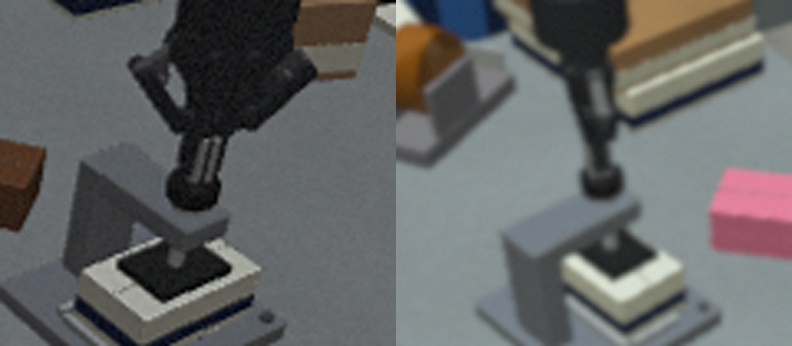

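The picture shows the head seated on its collar and the stamp flat on the carton. The force has stepped up to 10 N, above the 8 N spring load, so it's on the stop, and it has been held for over a second. Now I'll release it slowly and move clear.

Emit:
move_arm --pt "1 0 0 0.003 0" --pt "1 0 0 0.004 0" --pt "1 0 0 0.005 0" --pt "1 0 0 0.005 0" --pt "1 0 0 0.006 0" --pt "1 0 0 0.015 0" --pt "1 0 0 0.03 0" --pt "1 0 0 0.04 0" --pt "1 0 0 0.02 0" --pt "1 0 0 0 0"

```text
time: 7.85
ee_pos: [0.6101, 0.2718, 0.2895]
eef_rot: [0.391, 3.114, 0.002]
wrist_force: [-0.0, -0.4, 0.4]
grip_width: -0.004
```

Emit:
move_arm --pt "1 -0.03 -0.02 0 0" --pt "1 -0.03 -0.02 0 0" --pt "1 -0.03 -0.02 0 0" --pt "1 -0.03 -0.02 0 0" --pt "1 -0.02 -0.02 0 0" --pt "1 0 0 0 0" --pt "1 0 0 0 0" --pt "1 0 0 0 0" --pt "1 0 0 0 0" --pt "1 0 0 0 0"

```text
time: 9.1
ee_pos: [0.4699, 0.1719, 0.2876]
eef_rot: [-0.391, -3.117, 0.0]
wrist_force: [-0.9, 0.1, -0.2]
grip_width: 0.003
```

```bash
python3 - <<'E'
from station import env,cams
import cv2,numpy as np,pickle
from h import *
d0=pickle.load(open("c0.pkl","rb"))
o=[];cen={}
rois={"scene":(430,160,458,190),"side":(255,115,277,135)}
for n in rois:
    c=cams.capture(n); im=c["img"]
    x0,y0,x1,y1=rois[n]
    m=(im[y0:y1,x0:x1].max(2)<48).astype(np.uint8)
    _,l,s,ce=cv2.connectedComponentsWithStats(m);i=1+np.argmax(s[1:,4]);cen[n]=ce[i]+[x0,y0]
    u,v=proj(c,[.61,.272,.15]).astype(int)
    def cart(im):
        r=im[v+5:v+60,u-45:u+40].astype(int);w=(r.min(2)>(130 if n=="scene" else 150)).astype(np.uint8)
        _,l,s,ce=cv2.connectedComponentsWithStats(w);i=1+np.argmax(s[1:,4]);return s[i,4],(ce[i]+[u-45,v+5]).round(1)
    print(n,cen[n].round(1),"carton before/after",cart(d0[n]["img"]),cart(im))
    for I in (d0[n]["img"],im): o.append(cv2.resize(I[v-45:v+55,u-65:u+65,::-1],(390,300),interpolation=cv2.INTER_CUBIC))
    D=c
    if n=="scene": C=c
print(tri(C,cen["scene"],D,cen["side"]))
cv2.imwrite("pics/after.png",np.vstack([np.hstack(o[:2]),np.hstack(o[2:])]))
q=env.get_obs();print(q["time"],q["ee_pos"],q["wrist_force"])
E
```

```text
scene [443.9 172.6] carton before/after (np.int32(478), array([433.5, 208.2])) (np.int32(478), array([433.5, 208.2]))
side [265.2 124.3] carton before/after (np.int32(345), array([273. , 157.7])) (np.int32(347), array([273.1, 157.7]))
(array([0.6103191 , 0.27200672, 0.16039513]), np.float64(0.0009884994850358193))
9.2 [0.46985244 0.17178453 0.28771636] [ 0.02566075 -0.54144701  0.15424559]
```

View pics/after.png

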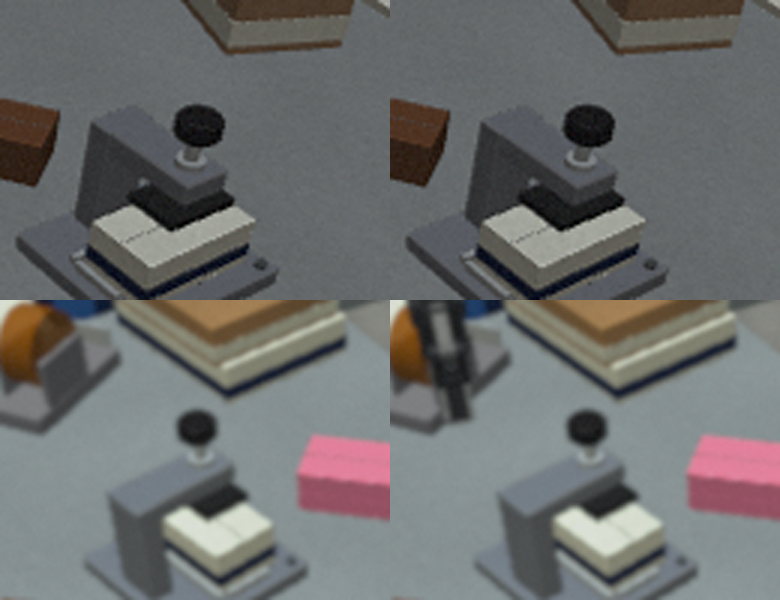

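The before and after pictures match: the head is back at (443.9,172.6), the carton hasn't moved, and the arm is clear.

```bash
python3 - <<'E'
from station import ticket
print(ticket.job_done())
E
```

```text
the job is handed in; nothing more can be done
None
```

I pressed the loaded stand's plunger, on the robot's left at (0.610, 0.272), down to its stop with the shut fingertips. I held it there for over 1 s, let it spring back up, moved clear and handed the job in at about 9.2 s. No verdict was reported.

- **At the stop:** the force rose to about 10 N, above the 8 N spring load, and the picture showed the stamp flat on the carton.
- **After release:** the head was back within 0.2 mm of its measured rest position, and the carton's image position was unchanged to about 0.1 px in both views.
- **Clear of everything:** the wrist force was near zero. I never went near the empty stand, so I did not re-measure its head.

No check failed or disagreed.

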